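# Lock the lens-tube cradle onto its rail with the cam driver

## Robot

A 6-joint arm with a two-finger parallel gripper is mounted at the origin on the work surface. World frame = base frame: x ahead of the robot, y to its left, z up, the work surface at z = 0. Lengths are in mm, angles in rad, forces in N, time in s.
With the tool pointing down it reaches from about 300 to 775 mm from the base axis. Payload 14.6 kg.
Tool frame: the origin (TCP) lies at the very end of the fingers, on their centre line; the grasp point (between the pads) lies 19 mm behind it; z points along the fingers, y is the line along which they close (so a half turn about z gives the same grasp; the last joint's range is limited). The gripper opens to 94 mm and grips with 3 to 60 N. Pads are 16 mm wide; open, the fingers measure 119 mm over their backs; the gripper's body (75 mm by 177 mm) begins 78 mm behind the grasp point.
Start: joints at [-1.319, 0.3, 1.521, -0, 1.321, -0.067], TCP at [172.378, -522.279, 205.446] pointing down, gripper open.
Joint ranges: [-3.03, 3.03], [-0.79, 2.21], [0.23, 2.52], [-1.04, 4.18], [0, 3.07], [-2.55, 2.55]. Speed limits (rad/s): [2.22, 2.22, 2.57, 3.14, 3.14, 3.14].

## Interface

Orientations are given as [roll, pitch, yaw] about the fixed x, y, z axes, in that order (R = Rz(yaw) Ry(pitch) Rx(roll)).
In Python, from cell import manip, camera, get_calibration gives the robot as it stands. The module is installed in compiled form; this text tells all that it offers.
- The arm moves only by the tool jog_arm, never from a script. Its argument "plan" is one flat list of numbers, 6 for each row, row after row: the shift along the world's x, y, z in m, then the turn, a rotation vector about the world's x, y, z in degrees. A call has 1 to 20 rows; each row is the pose to reach, as a shift and turn from the pose commanded when the call began; what a row does not reach only later rows make up. A row lasts 1/10 s, in which the tool goes at most 50 mm and 8.59 degrees, less where a joint would pass 70% of its speed; a pose out of reach is approached as far as the arm can. A call with a gripper value outside its range is refused whole. "claw" is the finger opening in m, from 0 to 0.094, set as the call begins (left out, the last holds). The fingers move at their own pace and stop on an object; "force" is the grip in N (left out, the last holds). Time passes only in rows, so rows that repeat a pose let the fingers close. It gives the time, the measured TCP pose, the force, the opening and the grip force at its end, in the units of the state.
- manip.read_state(): the state, without advancing time (a new reading comes with each control period).
- camera(name): name is "side" or "top" or "wrist"; returns (picture, depth): 400x640x3 uint8, red, green, blue; 400x640 float32, mm along the optical axis (not along the pixel's ray), 0 where there is no reading.
- get_calibration(name): a dict with "fx", "fy", "cx", "cy" (pixels), "k1" (the pictures are not rectified: a ray, as slopes to the right and down, at radius r is drawn at 1 + k1 r^2 times it, then the intrinsics apply), "origin" and "attitude" of the camera in the world. Camera axes: x right, y down, z forward; pixel columns grow to the right and rows downward; lengths in mm; the calibration is good to about 2 mm. A picture is of the moment at which its call begins: read the wrist's pose just before it. get_calibration takes no time and is no camera call; for the wrist camera it gives the pose at the moment of the call.
- manip.sign_off(): hands the job in; it is judged then, once.
The state is a dict: "clock": time; "joints": joint angles; "qd": joint speeds; "effort": joint torques, N m; "eef_pos": TCP position; "eef_rot": TCP orientation; "wrist_force": force on the tool from outside, world axes, zero at the start; "moment": the same for the moment, N m; "finger_gap": finger opening in mm; "finger_force": force on a finger pad.
Only numpy, scipy, OpenCV 4.12 (cv2) and the standard library are available. Lean on these libraries where they do the work, as an engineer would, in place of code of your own. Each camera call takes 0.05 s, during which the arm holds its last target. There are 200 camera calls.

## Task

Take the orange screwdriver from its stand, seat its blade in the slot of the brass cam disc and turn it clockwise until the cam has drawn the green cradle in tight, its face flush against the grey housing. Work gently and by feel: only the cam may move the cradle, so do not push it, keep the gripper off the fixture, do not force the screwdriver, and leave the jar, ring and tray alone. Then put the screwdriver back upright in its stand, fully down, and let go.

Things in the scene. Friction and masses are not known exactly. Their poses are not given: they have to be found in the camera images.
- fixture: Fixed aluminium rail (80 mm wide, 300 mm long, 18 mm high) carrying a grey cam housing (64 x 64 mm, top 54 mm above the table). Origin: on the table, under the axis of the cam disc. +y runs along the rail from the housing to the cradle, z is up. Position and yaw vary.
- cam_axis (a point): Centre of the top face of the brass cam disc (44 mm across), 58 mm above the table. This point does NOT turn with the disc. A closed slot through it, 19 x 5 mm, 6 mm deep, dark at the bottom; its starting direction is not measured: within 0.2 rad either side of the fixture's x axis. The free disc drags with 0.03 N m and stays where it is left. It locks clockwise, seen from above.
- stop_face (a point): Middle of the housing's stop face, which looks along fixture +y (32 mm from the cam axis, 36 mm above the table). Two sprung rubber pads stick out 4 mm from it and push back with 0.6 N per mm.
- cradle_face (a point): Middle of the green cradle's face that must come flush with stop_face (same axes as the fixture). The cradle (58 x 60 x 30 mm block on a sled, with V cheeks and a black lens tube 120 mm long, 0.24 to 0.39 kg) slides along the rail between guides. The gap to stop_face along fixture y starts at 4.3 to 5.1 mm; home is 0.
- driver_handle (a point): Centre of the screwdriver's orange handle (24 x 24 mm square, 56 mm long, upright). Its z axis runs from blade to handle end, its x axis along the width of the blade, and the handle's flats face its x and y. A black flange 30 x 30 x 6 mm lies under the handle, its underside 34 mm below this point. Mass about 90 g.
- driver_tip (a point): End of the screwdriver's flat blade, 89 mm below driver_handle on the same axis. Blade 14 mm wide (along x), 2.5 mm thick, 12 mm long, then a shank 8.4 mm thick. Same axes as driver_handle. In the slot the blade has about 0.2 rad of play. Press with a few newtons and stay under about 0.2 N m: contact forces of the screwdriver on the cam adding up to over 60 N count as forcing it.
- stand: Fixed grey stand block, 64 x 64 x 65 mm, with an upright hole 19 mm across in its middle going right through. Origin on the table under the hole. The driver hangs in it by its flange, so driver_tip is then 10 mm above the table.
- jar: Loose amber glass jar, 52 mm across, 75 mm high, origin under its centre. Leave alone.
- lens_ring: Loose black lens ring, 44 mm across, 14 mm high, origin under its centre. Leave alone.
- parts_tray: Loose white parts tray, 100 x 130 x 35 mm, origin under its centre. Leave alone.
- bolt_head (a point): Middle of the steel T-shaped bolt head, 21 mm ahead of cradle_face, already inside the cam. As the disc turns clockwise a spiral jaw under it takes hold of the head within about 0.6 rad and pulls the cradle in with 0.05 to 0.13 N m at the disc; the cradle is home after 0.8 to 1.4 rad of disc turn, where the torque rises steeply: stop there.
Not all that is in view belongs to the job. Leave any blue or red look-alike of the part that bears driver_handle alone.

How it is judged:
By the outcome, as a careful person would: the job done as asked, in the order asked, and still so for the second after the job is handed in, with the robot touching nothing.
It also fails if it takes over 72 s, if anything falls off the work surface, if the arm or the gripper's body presses on something with over 40 N, if the wrist force passes 120 N, or if a joint passes its speed limit or range.

## Working session

There is one attempt and no reset: what is moved stays moved. The work goes in short steps, Python scripts to look and compute and a tool call to move; the robot and the scene stay as the last step left them, time stands still between calls to the robot, and variables do not carry over. Pictures are saved under pics/ and viewed, at most 10 in all, crops included, and the job is handed in when it is done.

Besides the shell and the picture viewer there is one more tool, called after "Request:" as a command line: name --argument value ..., lists and objects as JSON in quotes. jog_arm: Moves the arm, as the interface text tells. Its arguments: {"type":"object","properties":{"plan":{"type":"array"},"claw":{"type":"number"},"force":{"type":"number"}},"required":["plan"]}

```bash
mkdir -p pics
cat > h.py <<'E'
import numpy as np, cv2
from cell import manip, camera, get_calibration
def snap(n,f=None):
    c=get_calibration(n); p,d=camera(n)
    if f: cv2.imwrite('pics/'+f,p[:,:,::-1])
    return c,p,d
def rot(a):
    a=np.array(a,float)
    if a.shape==(3,3): return a
    from scipy.spatial.transform import Rotation as R
    return R.from_euler('xyz',a).as_matrix() if a.size==3 else R.from_quat(a).as_matrix()
def ray(c,u,v):
    K=np.array([[c['fx'],0,c['cx']],[0,c['fy'],c['cy']],[0,0,1.]])
    q=cv2.undistortPoints(np.array([[[u,v]]],float),K,np.array([c['k1'],0,0,0,0.]))[0,0]
    return rot(c['attitude'])@np.array([q[0],q[1],1])
def onz(c,u,v,z):
    r=ray(c,u,v); o=np.array(c['origin']); return o+r*(z-o[2])/r[2]
def px(c,P):
    q=rot(c['attitude']).T@(np.array(P,float)-c['origin']); q=q[:2]/q[2]; q=q*(1+c['k1']*(q@q))
    return np.array([c['fx']*q[0]+c['cx'],c['fy']*q[1]+c['cy']])
E
python3 - <<'E'
from h import *
print(manip.read_state())
for n in('top','side'):
    c,p,d=snap(n,n+'1.png'); print(n,c)
print(get_calibration('wrist'))
E
```

```text
{'clock': 0.0, 'joints': array([-1.31859291e+00,  3.00475591e-01,  1.52158587e+00, -4.69327500e-06,
        1.32071074e+00, -6.66039114e-02]), 'qd': array([ 0.00110139, -0.00062751,  0.00065331, -0.00119533, -0.00027646,
       -0.00131624]), 'effort': array([ 4.41792190e-04, -5.31808448e+01, -3.52732301e+01,  7.09131989e-02,
        2.44293694e-02, -1.08625734e-04]), 'eef_pos': array([ 172.31573196, -522.0271    ,  204.88184508]), 'eef_rot': array([-3.14041542e+00, -7.39688117e-05,  3.18808452e-01]), 'wrist_force': array([-0.34465358,  0.32836657,  0.41243377]), 'moment': array([-0.02178172, -0.00918219,  0.02238367]), 'finger_force': 0.0, 'finger_gap': 93.98555997495521}
top {'fx': 460.1767406129912, 'fy': 460.1767406129912, 'cx': 315.1707088227669, 'cy': 202.7894248749947, 'k1': -0.0995303248768815, 'origin': array([ 441.9351552 , -120.29361236, 1051.51257635]), 'attitude': array([-2.98670845, -0.02251896, -1.55638313])}
side {'fx': 376.11375274799013, 'fy': 376.11375274799013, 'cx': 320.9373944042687, 'cy': 198.4090474687087, 'k1': -0.03912559381661075, 'origin': array([ 406.65443509, -600.2347115 ,  540.86910385]), 'attitude': array([-2.3063072 ,  0.00966469, -0.37551274])}
{'fx': 320.07459648207345, 'fy': 320.07459648207345, 'cx': 319.0964788438423, 'cy': 194.561772038684, 'k1': -0.0326491278859864, 'origin': array([ 253.65985487, -494.98663318,  384.90592813]), 'attitude': array([ 2.84843793e+00,  9.06467833e-04, -1.25234037e+00])}
```

View pics/top1.png

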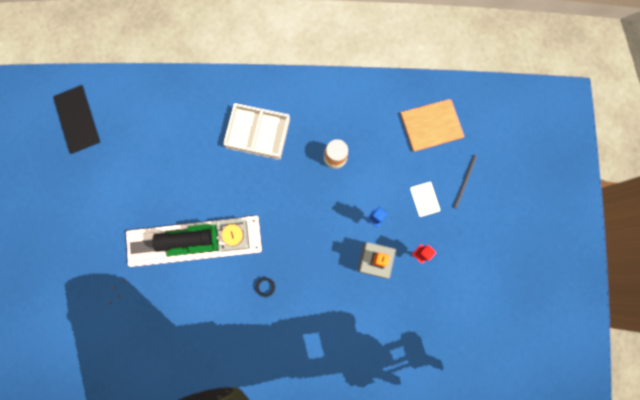

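View pics/side1.png

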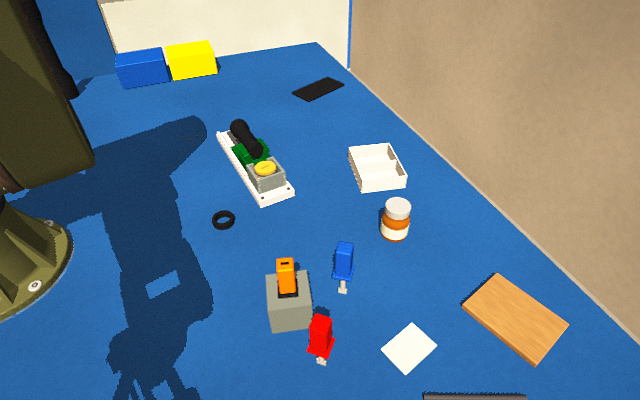

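Top view: the candidates are the orange driver in the grey stand (381,260), blue at (378,215) and red at (425,253). The orange one fits, because it is orange and stands in the stand block. The cam is at (232,235), with the cradle to its left (fixture +y ≈ world +y).

```bash
cat >> h.py <<'E'
def cloud(c,d):
    K=np.array([[c['fx'],0,c['cx']],[0,c['fy'],c['cy']],[0,0,1.]])
    v,u=np.mgrid[:400,:640]
    q=cv2.undistortPoints(np.stack([u,v],-1).reshape(-1,1,2).astype(float),K,np.array([c['k1'],0,0,0,0.])).reshape(400,640,2)
    return np.array(c['origin'])+(np.dstack([q,np.ones((400,640))])*d[...,None])@rot(c['attitude']).T
def hsv(p): return cv2.cvtColor(p,cv2.COLOR_RGB2HSV)
def rect(P):
    r=cv2.minAreaRect(P[:,:2].astype(np.float32)); return r
E
python3 - <<'E'
from h import *
c,p,d=snap('top'); cv2.imwrite('pics/crop1.png',cv2.resize(p[190:300,340:460],None,fx=5,fy=5,interpolation=cv2.INTER_CUBIC)[:,:,::-1])
W=cloud(c,d); h=hsv(p); H,S,V=h[...,0],h[...,1],h[...,2]
u=np.arange(640)[None]; v=np.arange(400)[:,None]
m=(H>8)&(H<22)&(S>150)&(abs(u-381)<25)&(abs(v-260)<25)
print('orange z',np.percentile(W[m][:,2],[5,50,95])); t=m&(W[...,2]>118); print(t.sum(),rect(W[t]),W[t].mean(0))
m=(H>=20)&(H<34)&(S>110)&(abs(u-232)<20)&(abs(v-235)<20); 
print('brass',m.sum(),np.median(W[m],0),rect(W[m])); 
b=(abs(u-378)<30)&(abs(v-260)<30)&(abs(W[...,2]-65)<8)&(S<90); print('stand',b.sum(),rect(W[b]))
r=(u>115)&(u<275)&(v>205)&(v<275)&(abs(W[...,2]-18)<6)&(S<70); print('rail',r.sum(),rect(W[r]))
vv,uu=np.nonzero(m); print('cam by ray',onz(c,uu.mean(),vv.mean(),58),uu.mean(),vv.mean())
E
```

```text
orange z [ 82.89015576 125.03996702 128.57701829]
102 ((474.4094543457031, -274.3344421386719), (23.07643699645996, 22.65422821044922), 76.49929809570312) [ 474.91229235 -272.69037327  125.87935587]
brass 327 [524.2886921   39.19183675  57.71251207] ((497.2090759277344, -34.537559509277344), (199.3511962890625, 43.546871185302734), 69.5185546875)
stand 660 ((475.002685546875, -276.18841552734375), (63.146820068359375, 64.95940399169922), 77.2125015258789)
rail 1802 ((512.16455078125, 133.7447509765625), (81.34644317626953, 302.1982116699219), 7.931009292602539)
cam by ray [524.58224019  38.95254377  58.        ] 231.72782874617738 234.5993883792049
```

View pics/crop1.png

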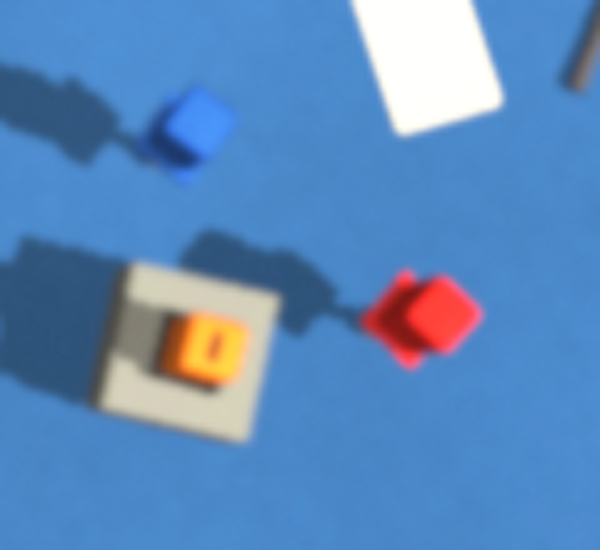

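The enlarged crop confirms it: the orange handle sits in the grey stand (crop 210,348), while blue (195,125) and red (430,315) are free-standing look-alikes. I'm moving above the stand for a close look.

Request:
jog_arm --plan '[0.302,0.247,0,0,0,60,0.302,0.247,0,0,0,60,0.302,0.247,0,0,0,60,0.302,0.247,0,0,0,60,0.302,0.247,0,0,0,60,0.302,0.247,0,0,0,60,0.302,0.247,0,0,0,60,0.302,0.247,0,0,0,60,0.302,0.247,0,0,0,60,0.302,0.247,0,0,0,60,0.302,0.247,0,0,0,60,0.302,0.247,0,0,0,60,0.302,0.247,0,0,0,60]' --claw 0.06

```text
clock: 1.45
eef_pos: [473.8, -276.0, 205.5]
eef_rot: [3.142, 0.0, 1.364]
wrist_force: [0.1, -0.4, 0.6]
finger_gap: 59.9
finger_force: 0.0
```

Run:
```python
from h import *
s=manip.read_state(); print(s['eef_pos'],s['eef_rot'],s['joints'])
c,p,d=snap('wrist')
W=cloud(c,d);h=hsv(p);H,S,V=h[...,0],h[...,1],h[...,2]
near=np.hypot(W[...,0]-475,W[...,1]+275)<60
m=(H>5)&(H<24)&(S>140)&near&(W[...,2]>122)
print(m.sum(),rect(W[m]))
vv,uu=np.nonzero(m); r=cv2.minAreaRect(np.c_[uu,vv].astype(np.float32)); print(r)
B=np.array([onz(c,*q,127)[:2] for q in cv2.boxPoints(r)]); print(B,B.mean(0)); e=B[1]-B[0]; print(np.degrees(np.arctan2(e[1],e[0])))
b=(abs(W[...,2]-65)<5)&(S<90)&near; print('stand',rect(W[b]))
print('axis proj',px(c,[475,-275,127]))
x,y=map(int,r[0]); q=p[max(0,y-100):y+100,max(0,x-130):x+130]; cv2.imwrite('pics/w1.png',cv2.resize(q,None,fx=3,fy=3,interpolation=cv2.INTER_CUBIC)[:,:,::-1])
```

```text
[ 473.76112831 -276.03344226  205.5360174 ] [3.14153239e+00 7.19784420e-05 1.36444293e+00] [-5.94337494e-01  2.96032532e-01  1.52579145e+00 -4.52487879e-05
  1.31968565e+00 -3.87972860e-01]
3314 ((486.779052734375, -267.9913635253906), (45.61001205444336, 85.39232635498047), 78.0206298828125)
((353.8612365722656, 370.2244873046875), (316.38519287109375, 230.27853393554688), 44.0048828125)
[[ 288.67931915 -388.05978154]
 [ 479.84495604 -254.5462717 ]
 [ 671.72087538 -544.86296839]
 [ 459.43491512 -815.62059439]] [ 474.92001642 -500.772404  ]
34.931139062071864
stand ((475.449462890625, -276.9615478515625), (64.47259521484375, 64.02474212646484), 77.40653991699219)
axis proj [319.40222099 201.57229317]
```

View pics/w1.png

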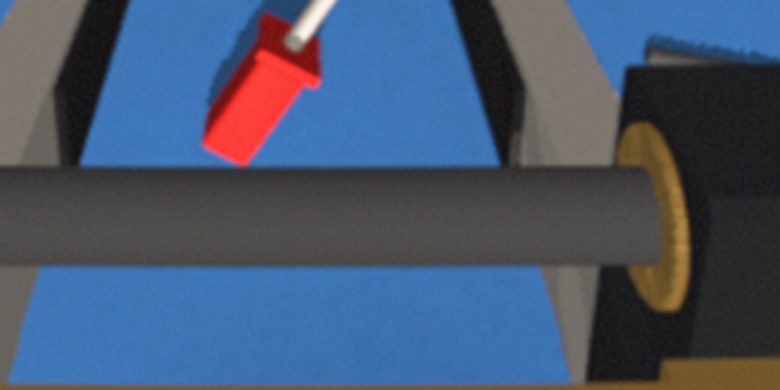

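This crop landed on the gripper's own brass parts (around 650,215) and shows the red look-alike (260,90). I'll mask around the projected point (319,201) instead.

Run:
```python
from h import *
c,p,d=snap('wrist')
W=cloud(c,d);h=hsv(p);H,S,V=h[...,0],h[...,1],h[...,2]
u=np.arange(640)[None]; v=np.arange(400)[:,None]
m=(H>5)&(H<24)&(S>140)&(abs(u-319)<60)&(abs(v-201)<60)
t=m&(abs(W[...,2]-127)<4)
print(m.sum(),t.sum(),rect(W[t]),np.median(W[t][:,2]))
vv,uu=np.nonzero(t); r=cv2.minAreaRect(np.c_[uu,vv].astype(np.float32)); print(r)
B=np.array([onz(c,*q,127)[:2] for q in cv2.boxPoints(r)]); print(B.mean(0)); e=B[1]-B[0]; print(np.degrees(np.arctan2(e[1],e[0])))
cv2.imwrite('pics/w2.png',cv2.resize(p[140:260,240:400],None,fx=4,fy=4,interpolation=cv2.INTER_CUBIC)[:,:,::-1])
```

```text
1056 687 ((475.24737548828125, -276.571044921875), (23.660457611083984, 23.286561965942383), 75.1344985961914) 127.46074770075467
((320.07598876953125, 202.55662536621094), (27.225475311279297, 27.172916412353516), 3.012787342071533)
[ 475.45993374 -276.01215561]
74.65496165544005
```

View pics/w2.png

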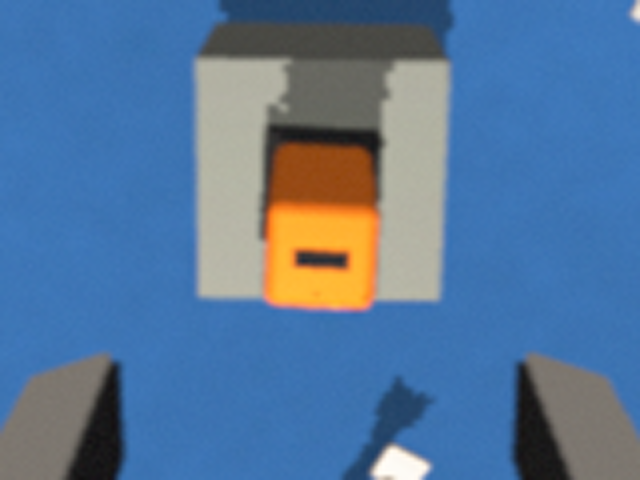

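The picture shows the orange handle top at crop (322,258) with a dark mark along the picture's x, meaning the blade lies roughly along the finger-closing line (world yaw about -15°). Next I descend and grip.

Request:
jog_arm --plan '[0.0015,-0.0003,0,0,0,-3.2,0.0015,-0.0003,0,0,0,-3.2,0.0015,-0.0003,-0.04,0,0,-3.2,0.0015,-0.0003,-0.07,0,0,-3.2,0.0015,-0.0003,-0.09,0,0,-3.2,0.0015,-0.0003,-0.105,0,0,-3.2,0.0015,-0.0003,-0.115,0,0,-3.2,0.0015,-0.0003,-0.123,0,0,-3.2,0.0015,-0.0003,-0.123,0,0,-3.2,0.0015,-0.0003,-0.123,0,0,-3.2,0.0015,-0.0003,-0.123,0,0,-3.2]'

```text
clock: 2.65
eef_pos: [476.2, -275.8, 83.2]
eef_rot: [3.14, 0.0, 1.31]
wrist_force: [-0.2, -0.2, -0.7]
finger_gap: 60.0
finger_force: 0.0
```

Request:
jog_arm --plan '[0,0,0,0,0,0,0,0,0,0,0,0,0,0,0,0,0,0,0,0,0,0,0,0,0,0,0,0,0,0,0,0,0,0,0,0,0,0,0,0,0,0,0,0,0,0,0,0,0,0,0,0,0,0,0,0,0,0,0,0]' --claw 0.02 --force 35

```text
clock: 3.65
eef_pos: [475.9, -275.6, 82.5]
eef_rot: [-3.142, -0.0, 1.31]
wrist_force: [-0.6, 0.3, 1.4]
finger_gap: 23.7
finger_force: 35.0
```

Request:
jog_arm --plan '[0,0,0.01,0,0,0,0,0,0.025,0,0,0,0,0,0.045,0,0,0,0,0,0.065,0,0,0,0,0,0.09,0,0,0,0,0,0.12,0,0,0,0,0,0.14,0,0,0,0,0,0.14,0,0,0,0,0,0.14,0,0,0]'

```text
clock: 4.55
eef_pos: [475.7, -275.5, 222.0]
eef_rot: [-3.141, -0.0, 1.31]
wrist_force: [0.1, 0.5, -1.4]
finger_gap: 23.7
finger_force: 35.0
```

Run:
```python
from h import *
s=manip.read_state(); print(s['eef_pos'],s['eef_rot'],s['wrist_force'],s['moment'])
c,p,d=snap('side'); x,y=px(c,[475,-275,180]).astype(int); print(x,y)
for z in (150,239): print(z,px(c,[475.9,-275.6,z]))
cv2.imwrite('pics/s2.png',cv2.resize(p[y-80:y+120,x-100:x+100],None,fx=3,fy=3,interpolation=cv2.INTER_CUBIC)[:,:,::-1])
```

```text
[ 475.72238835 -275.48046174  222.0360221 ] [-3.14148569e+00 -3.46910623e-05  1.31014301e+00] [ 0.06465461  0.50876962 -1.40248728] [ 0.00642821 -0.03020277  0.05160017]
280 235
150 [283.13038742 250.83283562]
239 [277.31223424 202.23225453]
```

View pics/s2.png

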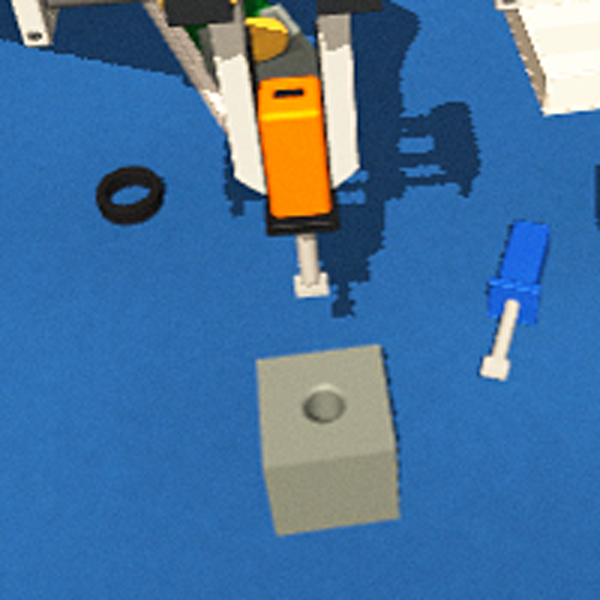

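The side view shows the driver upright in the grip, with the blade at (310,285) wide in the same direction as the dark mark, and the stand hole clear at (325,403). On to the cam.

Request:
jog_arm --plan '[0.0075,0.045,0,0,0,3.5,0.015,0.09,0,0,0,7,0.0225,0.135,0,0,0,10.5,0.03,0.18,0,0,0,14,0.0375,0.225,0,0,0,17.5,0.045,0.27,0,0,0,21,0.0488,0.305,0,0,0,22.9,0.0488,0.3145,0,0,0,22.9,0.0488,0.3145,0,0,0,22.9,0.0488,0.3145,0,0,0,22.9,0.0488,0.3145,0,0,0,22.9]'

```text
clock: 5.7
eef_pos: [524.6, 37.6, 222.2]
eef_rot: [-3.141, 0.0, 1.708]
wrist_force: [-0.5, 0.4, -1.5]
finger_gap: 24.0
finger_force: 35.0
```

```bash
cat > cam.py <<'E'
from h import *
def slot(f=None):
    s=manip.read_state(); print('tcp',s['eef_pos'],s['eef_rot'])
    c,p,d=snap('wrist'); W=cloud(c,d);h=hsv(p);H,S,V=h[...,0],h[...,1],h[...,2]
    x,y=px(c,[524.5,39,58]).astype(int); print('px',x,y)
    u=np.arange(640)[None]; v=np.arange(400)[:,None]
    m=((H>=18)&(H<36)&(S>100)&(V>60)&(abs(u-x)<60)&(abs(v-y)<60)&(abs(W[...,2]-58)<5)).astype(np.uint8)
    cs,_=cv2.findContours(m,cv2.RETR_EXTERNAL,cv2.CHAIN_APPROX_NONE); k=max(cs,key=cv2.contourArea)
    G=np.array([onz(c,*q[0],58)[:2] for q in cv2.convexHull(k).astype(float)])
    (o,r)=cv2.minEnclosingCircle(G.astype(np.float32)); print('disc',o,r,'ell',cv2.fitEllipse(G.astype(np.float32)))
    fill=np.zeros_like(m); cv2.drawContours(fill,[k],-1,1,-1); fill=cv2.erode(fill,np.ones((5,5)))
    g=cv2.cvtColor(p,cv2.COLOR_RGB2GRAY); th=0.5*np.median(g[(m>0)]); dk=((g<th)&(fill>0)).astype(np.uint8)
    n,l,st,_=cv2.connectedComponentsWithStats(dk); j=1+np.argmax(st[1:,4]); vv,uu=np.nonzero(l==j)
    Q=np.array([onz(c,a,b,58)[:2] for a,b in zip(uu,vv)]); q=rect(Q); B=cv2.boxPoints(q); e=max(B[1]-B[0],B[2]-B[1],key=np.linalg.norm)
    print('slot',st[j,4],q,'centroid',Q.mean(0),'ang',np.arctan(e[1]/e[0]))
    if f: cv2.imwrite('pics/'+f,cv2.resize(p[max(0,y-75):y+75,x-100:x+100],None,fx=4,fy=4,interpolation=cv2.INTER_CUBIC)[:,:,::-1])
E
python3 -c "
from cam import *
slot('c1.png')"
```

```text
tcp [524.58160079  37.61511687 222.17227758] [-3.14111758e+00  6.98625466e-05  1.70790476e+00]
px 318 177
disc (524.5989379882812, 38.280181884765625) 22.222946166992188 ell ((524.5111694335938, 38.26350784301758), (43.58184814453125, 44.24464416503906), 3.206434726715088)
slot 41 ((524.1985473632812, 37.90634536743164), (16.0333251953125, 2.805063247680664), 17.56206703186035) centroid [524.13844957  37.91075721] ang 0.3065161
```

View pics/c1.png

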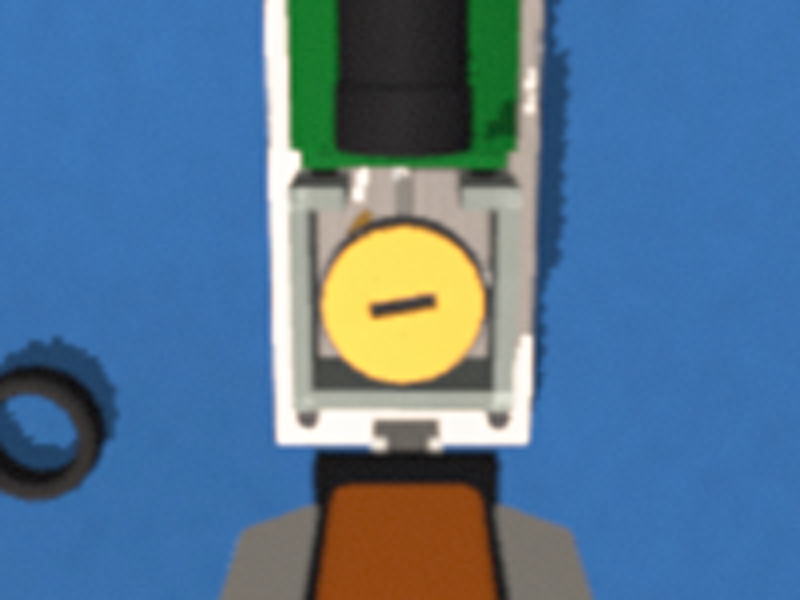

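The wrist picture shows the disc centred at crop (403,302), its slot tilted about +0.3 rad (372,310 to 435,298), and the blade tip just above the flange at (406,425). I'll measure the tip with the same camera so the bias cancels.

Run:
```python
from h import *
c,p,d=snap('wrist'); s=manip.read_state(); t=s['eef_pos']; W=cloud(c,d)
z=t[2]-72.5
print(z, t, px(c,[t[0],t[1],z]))
for v in range(203,218): print(v,[int(x) for x in p[v,308:332].mean(1)], int(np.median(W[v,316:323,2])))
```

```text
149.87329729189275 [524.66647636  37.80478484 222.37329729] [318.02972903 204.8070856 ]
203 [178, 176, 175, 174, 171, 171, 171, 171, 172, 170, 170, 170, 171, 172, 172, 170, 173, 171, 169, 168, 169, 168, 169, 168] 55
204 [222, 220, 220, 213, 207, 205, 206, 208, 207, 206, 208, 207, 206, 206, 206, 207, 205, 205, 203, 204, 204, 204, 203, 202] 54
205 [250, 250, 249, 247, 245, 246, 247, 247, 247, 246, 246, 246, 247, 246, 245, 245, 245, 244, 244, 245, 248, 249, 249, 248] 17
206 [252, 252, 249, 237, 223, 221, 222, 222, 222, 221, 218, 222, 222, 219, 218, 219, 218, 217, 219, 232, 247, 251, 251, 251] 19
207 [252, 252, 245, 199, 146, 137, 139, 137, 138, 137, 135, 137, 136, 135, 136, 136, 135, 135, 144, 187, 239, 251, 251, 250] 153
208 [252, 252, 241, 172, 112, 102, 102, 102, 101, 101, 102, 101, 101, 101, 104, 103, 104, 102, 115, 174, 237, 251, 251, 250] 162
209 [252, 252, 239, 165, 106, 102, 101, 100, 97, 100, 101, 99, 99, 100, 99, 102, 102, 101, 111, 168, 236, 251, 251, 250] 165
210 [252, 252, 240, 176, 125, 116, 111, 100, 98, 101, 102, 102, 101, 98, 101, 99, 100, 111, 121, 163, 232, 251, 251, 251] 168
211 [253, 252, 244, 214, 183, 172, 147, 109, 98, 101, 100, 101, 101, 103, 99, 98, 112, 148, 175, 197, 236, 251, 251, 251] 169
212 [241, 240, 237, 234, 229, 220, 175, 118, 98, 101, 101, 102, 103, 101, 97, 100, 126, 182, 223, 230, 234, 239, 239, 238] 172
213 [163, 169, 190, 220, 229, 217, 174, 113, 93, 96, 99, 96, 97, 97, 93, 94, 123, 182, 224, 222, 196, 169, 161, 161] 174
214 [82, 90, 113, 145, 160, 156, 125, 81, 68, 70, 70, 69, 68, 69, 67, 69, 88, 130, 156, 155, 129, 95, 83, 82] 206
215 [37, 41, 49, 64, 75, 73, 59, 40, 33, 34, 33, 35, 35, 36, 34, 34, 43, 61, 72, 73, 61, 43, 40, 40] 208
216 [19, 18, 20, 21, 23, 23, 23, 22, 19, 20, 24, 20, 17, 20, 20, 18, 21, 24, 22, 23, 22, 19, 23, 21] 210
217 [23, 20, 25, 21, 25, 26, 25, 23, 23, 23, 25, 29, 26, 21, 26, 24, 24, 26, 24, 24, 23, 25, 25, 24] 211
```

Request:
jog_arm --plan '[-0.0005,0.0015,-0.01,0,0,5,-0.001,0.003,-0.03,0,0,9.3,-0.001,0.003,-0.05,0,0,9.3,-0.001,0.003,-0.065,0,0,9.3,-0.001,0.003,-0.075,0,0,9.3,-0.001,0.003,-0.08,0,0,9.3,-0.001,0.003,-0.08,0,0,9.3,-0.001,0.003,-0.08,0,0,9.3,-0.001,0.003,-0.08,0,0,9.3]'

```text
clock: 6.7
eef_pos: [524.0, 41.9, 143.1]
eef_rot: [3.141, 0.0, 1.872]
wrist_force: [-0.3, 0.7, -0.1]
finger_gap: 23.8
finger_force: 35.0
```

Run:
```python
from h import *
s=manip.read_state(); t=s['eef_pos']; print(t,s['eef_rot'],s['wrist_force'],s['moment'])
c,p,d=snap('wrist'); W=cloud(c,d); z=t[2]-72.5
a=px(c,[t[0],t[1],z]); b=px(c,[524.5,38.3,58]); print('tip exp',z,a,'cam exp',b)
h=hsv(p); m=((h[...,0]>=18)&(h[...,0]<36)&(h[...,1]>100)).astype(np.uint8); m[:,:240]=0;m[:,400:]=0; m[int(b[1])+40:]=0
k=max(cv2.findContours(m,cv2.RETR_EXTERNAL,cv2.CHAIN_APPROX_NONE)[0],key=cv2.contourArea)
G=np.array([onz(c,*q[0],58)[:2] for q in cv2.convexHull(k).astype(float)]).astype(np.float32)
print('disc',cv2.minEnclosingCircle(G),cv2.fitEllipse(G),cv2.boundingRect(k))
x,y=b.astype(int); cv2.imwrite('pics/c2.png',cv2.resize(p[y-45:y+55,x-65:x+65],None,fx=6,fy=6,interpolation=cv2.INTER_CUBIC)[:,:,::-1]); print(x,y)
```

```text
[524.00946638  41.88430848 143.14670069] [3.14050332e+00 3.27785727e-04 1.87204215e+00] [-0.27439449  0.69004438 -0.05821552] [ 0.03147538 -0.11895275 -0.00046995]
tip exp 70.64670068538854 [317.75772892 204.70776213] cam exp [317.12667223 203.95268262]
disc ((524.4124755859375, 38.39681625366211), 22.30961036682129) ((524.4561157226562, 38.542877197265625), (43.80575942993164, 44.12998580932617), 87.03826904296875) (292, 180, 51, 37)
317 203
```

View pics/c2.png

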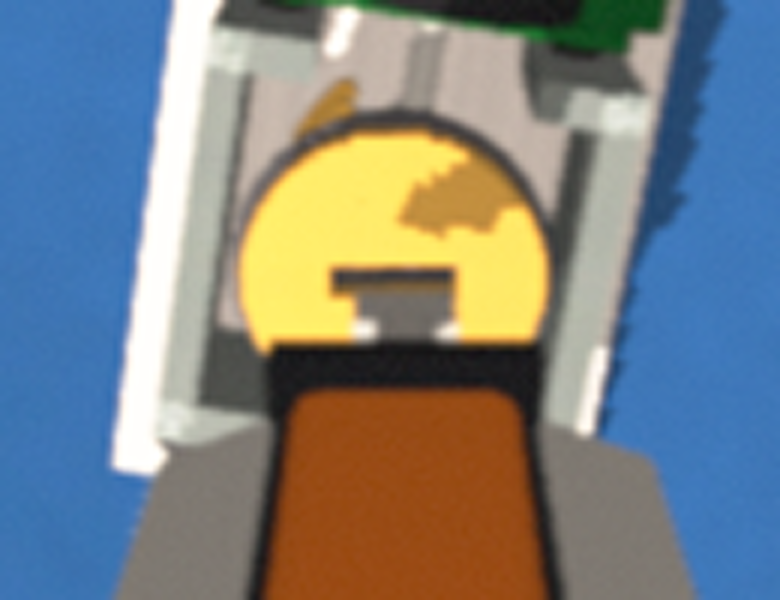

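The slot (332–455, 268–300) lies parallel to the blade (355–455, tip edge at y≈290). The tip sits about 1–2 mm to the +x/+y side, so I correct that and come down to just above the disc.

Request:
jog_arm --plan '[-0.001,-0.0018,-0.003,0,0,0,-0.001,-0.0018,-0.006,0,0,0,-0.001,-0.0018,-0.009,0,0,0,-0.001,-0.0018,-0.01,0,0,0,-0.001,-0.0018,-0.01,0,0,0,-0.001,-0.0018,-0.01,0,0,0]'

```text
clock: 7.35
eef_pos: [522.7, 40.2, 132.5]
eef_rot: [3.142, -0.0, 1.872]
wrist_force: [0.0, -0.1, -1.5]
finger_gap: 23.5
finger_force: 35.0
```

Run:
```python
from h import *
s=manip.read_state(); t=s['eef_pos']; print(t,s['eef_rot'],s['wrist_force'],s['moment'])
c,p,d=snap('wrist'); a=px(c,[t[0],t[1],t[2]-72.5]); b=px(c,[524.5,38.3,58]); print(a,b)
x,y=b.astype(int); cv2.imwrite('pics/c3.png',cv2.resize(p[y-40:y+50,x-60:x+60],None,fx=6,fy=6,interpolation=cv2.INTER_CUBIC)[:,:,::-1]); print(x,y)
```

```text
[522.71724349  40.15255156 132.4720242 ] [ 3.14157789e+00 -5.39310808e-06  1.87216782e+00] [ 0.04470344 -0.10775744 -1.45952112] [-0.04530019 -0.10070312 -0.02331991]
[317.84356978 204.71309551] [319.22895799 206.55726406]
319 206
```

View pics/c3.png

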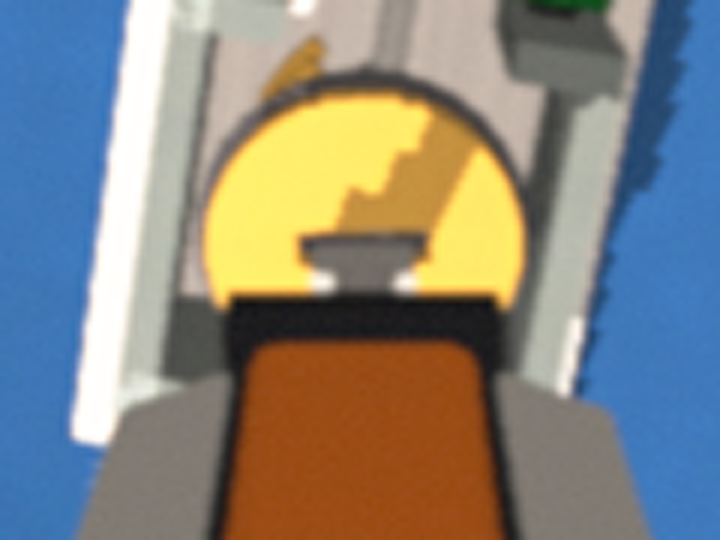

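In this picture the slot (300–428, upper edge y≈235) and blade (310–420, edge y≈245) share the centre x≈364, so the fit is within about 0.5 mm. I lower it gently.

Request:
jog_arm --plan '[0,0,-0.001,0,0,0,0,0,-0.002,0,0,0,0,0,-0.003,0,0,0,0,0,-0.0035,0,0,0,0,0,-0.0035,0,0,0]'

```text
clock: 7.9
eef_pos: [522.7, 40.1, 128.8]
eef_rot: [-3.141, -0.0, 1.872]
wrist_force: [-0.4, 0.2, -0.2]
finger_gap: 24.0
finger_force: 35.0
```

Request:
jog_arm --plan '[0,0,-0.001,0,0,0,0,0,-0.002,0,0,0,0,0,-0.003,0,0,0,0,0,-0.003,0,0,0,0,0,-0.003,0,0,0]'

```text
clock: 8.4
eef_pos: [522.7, 40.1, 126.0]
eef_rot: [-3.142, -0.0, 1.872]
wrist_force: [-0.7, 0.3, -1.5]
finger_gap: 24.0
finger_force: 35.0
```

Request:
jog_arm --plan '[0,0,-0.0005,0,0,0,0,0,-0.001,0,0,0,0,0,-0.0015,0,0,0,0,0,-0.0015,0,0,0,0,0,-0.0015,0,0,0]'

```text
clock: 8.9
eef_pos: [522.7, 40.1, 124.4]
eef_rot: [-3.142, -0.0, 1.872]
wrist_force: [0.3, 0.1, -1.1]
finger_gap: 23.9
finger_force: 35.0
```

Run:
```python
from h import *
s=manip.read_state();print(s['eef_pos'],s['wrist_force'],s['moment'])
```

```text
[522.66265447  40.10683654 124.42107743] [ 0.28050438  0.14116714 -1.08725036] [-0.05936876 -0.10664577 -0.04053959]
```

The blade is about 6 mm deep with no reaction. I start the clockwise turn in small steps while watching forces.

Request:
jog_arm --plan '[0.0001,0,-0.0003,0,0,-3,0.0002,0.0001,-0.0003,0,0,-6,0.0003,0.0001,-0.0003,0,0,-9,0.0004,0.0002,-0.0003,0,0,-12,0.0005,0.0002,-0.0003,0,0,-15,0.0005,0.0002,-0.0003,0,0,-18,0.0006,0.0003,-0.0003,0,0,-20,0.0006,0.0003,-0.0003,0,0,-20,0.0006,0.0003,-0.0003,0,0,-20]'

```text
clock: 9.8
eef_pos: [523.5, 40.2, 124.4]
eef_rot: [3.141, 0.0, 1.524]
wrist_force: [1.9, -1.6, 2.5]
finger_gap: 23.8
finger_force: 35.0
```

```bash
cat > st.py <<'E'
from h import *
F=[];M=[]
for i in range(3):
    s=manip.read_state();F.append(s['wrist_force']);M.append(s['moment']); 
    if i<2: c,p,d=snap('top')
print(s['clock'],s['eef_pos'],s['eef_rot'][2],'F',np.mean(F,0).round(2),'M',np.mean(M,0).round(3),'joints',s['joints'].round(2))
# cradle gap cue: green edge vs disc in top view
h=hsv(p); W=cloud(c,d); m=(h[...,0]>50)&(h[...,0]<80)&(h[...,1]>120); P=W[m][:,:2]-np.array([524.6,39.0]); y=P@np.array([-.138,.99]); print('green y min',np.percentile(y,[2,5,10]).round(2), m.sum())
E
python3 st.py
```

```text
9.9 [523.49711934  40.26695552 124.37447632] 1.5239394037123444 F [ 1.45 -1.98  2.63] M [-0.619 -0.317  0.025] joints [ 0.01  0.33  1.68 -0.    1.13  0.05]
green y min [20.96 79.63 82.47] 116
```

Request:
jog_arm --plan '[0.0003,-0.0002,0,0,0,-3,0.0006,-0.0003,0,0,0,-6,0.0008,-0.0003,0,0,0,-9,0.001,-0.0003,0,0,0,-12,0.0011,-0.0003,0,0,0,-15,0.0011,-0.0003,0,0,0,-15,0.0011,-0.0003,0,0,0,-15]'

```text
clock: 10.6
eef_pos: [524.4, 40.1, 124.3]
eef_rot: [3.142, 0.0, 1.263]
wrist_force: [-0.4, -1.5, 5.6]
finger_gap: 24.1
finger_force: 35.0
```

```bash
python3 st.py
```

```text
10.7 [524.35668819  40.13876641 124.31858673] 1.262787629079436 F [-1.39 -1.67  5.75] M [-0.481  0.315 -0.004] joints [0.01 0.33 1.68 0.   1.13 0.31]
green y min [100.96 103.79 105.14] 59
```

```bash
cat > st.py <<'E'
from h import *
F=[];M=[]
for i in range(3):
    s=manip.read_state();F.append(s['wrist_force']);M.append(s['moment']); 
    if i<2: c,p,d=snap('wrist')
cv2.imwrite('pics/last_%04d.png'%int(s['clock']*10),p[:,:,::-1])
print(s['clock'],s['eef_pos'],s['eef_rot'][2],'F',np.mean(F,0).round(2),'M',np.mean(M,0).round(3))
h=hsv(p); W=cloud(c,d); m=(h[...,0]>50)&(h[...,0]<80)&(h[...,1]>120)&(h[...,2]>50); P=W[m]; q=(P[:,:2]-np.array([524.5,38.3]))@np.array([[.99,-.138],[.138,.99]])
k=(abs(q[:,0])<26)&(q[:,1]<70); print('green',k.sum(),'z',np.percentile(P[k][:,2],[5,50,95]).round(1),'ymin',np.percentile(q[k][:,1],[1,3,6]).round(2))
E
python3 st.py
```

```text
10.8 [524.36642242  40.12343489 124.30535233] 1.262721966221103 F [-1.7  -1.58  5.52] M [-0.489  0.316  0.009]
green 1036 z [48.3 70.6 73. ] ymin [36.41 37.16 37.65]
```

Request:
jog_arm --plan '[0,-0.0003,0.0003,0,0,-2,0.0001,-0.0004,0.0003,0,0,-4,0.0001,-0.0004,0.0003,0,0,-6,0.0002,-0.0004,0.0003,0,0,-8,0.0002,-0.0004,0.0003,0,0,-10,0.0003,-0.0004,0.0003,0,0,-12,0.0003,-0.0004,0.0003,0,0,-12,0.0003,-0.0004,0.0003,0,0,-12]'

```text
clock: 11.6
eef_pos: [524.7, 39.8, 124.4]
eef_rot: [3.142, -0.0, 1.054]
wrist_force: [-0.4, 0.3, 1.7]
finger_gap: 24.0
finger_force: 35.0
```

```bash
python3 st.py
```

```text
11.7 [524.73523126  39.78502587 124.40600617] 1.0530522675990468 F [ 0.57 -0.48  2.01] M [-0.208 -0.232  0.039]
green 1100 z [48.2 70.4 72.8] ymin [36.79 37.3  37.76]
```

Request:
jog_arm --plan '[0.0001,-0.0001,0,0,0,-2,0.0001,-0.0001,0,0,0,-4,0.0002,-0.0001,0,0,0,-6,0.0003,-0.0002,0,0,0,-8,0.0003,-0.0002,0,0,0,-10,0.0004,-0.0003,0,0,0,-12,0.0004,-0.0003,0,0,0,-12,0.0004,-0.0003,0,0,0,-12]'

```text
clock: 12.5
eef_pos: [525.1, 39.5, 124.4]
eef_rot: [-3.142, -0.0, 0.844]
wrist_force: [1.0, -0.2, 1.0]
finger_gap: 23.8
finger_force: 35.0
```

```bash
python3 st.py
```

```text
12.6 [525.09805806  39.45945494 124.40825689] 0.8434229061244571 F [ 1.26 -0.65  0.46] M [-0.072 -0.404  0.074]
green 1197 z [48.  70.2 73. ] ymin [36.24 36.93 37.36]
```

Request:
jog_arm --plan '[0.0001,-0.0001,-0.0001,0,0,-2,0.0002,-0.0001,-0.0002,0,0,-4,0.0002,-0.0002,-0.0002,0,0,-6,0.0003,-0.0002,-0.0002,0,0,-8,0.0004,-0.0003,-0.0002,0,0,-10,0.0004,-0.0003,-0.0002,0,0,-12,0.0004,-0.0003,-0.0002,0,0,-12,0.0004,-0.0003,-0.0002,0,0,-12]'

```text
clock: 13.4
eef_pos: [525.5, 39.1, 124.4]
eef_rot: [3.142, -0.0, 0.634]
wrist_force: [0.3, -0.7, 3.5]
finger_gap: 23.5
finger_force: 35.0
```

```bash
python3 st.py
```

```text
13.5 [525.5436902   39.1033183  124.35325332] 0.6339533056840134 F [ 0.55 -0.25  3.49] M [-0.136 -0.196  0.073]
green 1309 z [47.9 69.9 72.6] ymin [35.1  35.67 36.18]
```

Request:
jog_arm --plan '[0.0001,-0.0001,0,0,0,-2,0.0002,-0.0001,0,0,0,-4,0.0002,-0.0002,0,0,0,-6,0.0003,-0.0002,0,0,0,-8,0.0003,-0.0003,0,0,0,-10,0.0003,-0.0004,0,0,0,-12,0.0003,-0.0004,0,0,0,-12,0.0003,-0.0004,0,0,0,-12]'

```text
clock: 14.3
eef_pos: [525.8, 38.7, 124.3]
eef_rot: [3.141, -0.0, 0.425]
wrist_force: [1.2, -1.3, 3.9]
finger_gap: 23.8
finger_force: 35.0
```

```bash
python3 st.py
```

```text
14.4 [525.82968821  38.69880102 124.33742718] 0.42453856609521456 F [ 0.85 -0.76  4.32] M [-0.191 -0.132  0.053]
green 1414 z [48.  69.6 72.2] ymin [33.23 33.73 34.32]
```

Request:
jog_arm --plan '[0.0001,-0.0001,0,0,0,-2,0.0002,-0.0002,0,0,0,-4,0.0002,-0.0003,0,0,0,-6,0.0002,-0.0003,0,0,0,-6,0.0002,-0.0003,0,0,0,-6]'

```text
clock: 14.9
eef_pos: [526.0, 38.4, 124.3]
eef_rot: [-3.142, -0.0, 0.32]
wrist_force: [-0.4, -0.3, 5.9]
finger_gap: 23.9
finger_force: 35.0
```

```bash
python3 st.py
```

```text
15.0 [525.9487656   38.44518048 124.32641004] 0.3204018484289819 F [-0.25 -0.55  5.42] M [-0.077  0.031  0.054]
green 1462 z [48.  69.6 72.3] ymin [32.18 32.96 33.68]
```

Request:
jog_arm --plan '[0.0001,-0.0001,0.0001,0,0,-1,0.0001,-0.0001,0.0001,0,0,-2,0.0001,-0.0002,0.0001,0,0,-3,0.0001,-0.0002,0.0001,0,0,-4,0.0001,-0.0002,0.0001,0,0,-4,0.0001,-0.0002,0.0001,0,0,-4]'

```text
clock: 15.6
eef_pos: [526.1, 38.3, 124.3]
eef_rot: [-3.142, 0.0, 0.249]
wrist_force: [-0.5, 0.3, 5.1]
finger_gap: 23.6
finger_force: 35.0
```

```bash
python3 st.py
```

```text
15.7 [526.03757465  38.24468244 124.34591047] 0.24926669585130257 F [-0.63  0.35  4.63] M [0.114 0.146 0.124]
green 1479 z [47.9 69.4 72.3] ymin [31.98 32.61 33.42]
```

Request:
jog_arm --plan '[0,0,0,0,0,-1,0,-0.0001,0,0,0,-2,0,-0.0001,0,0,0,-2,0,-0.0001,0,0,0,-2]'

```text
clock: 16.1
eef_pos: [526.1, 38.2, 124.3]
eef_rot: [-3.142, 0.0, 0.214]
wrist_force: [-0.4, 0.5, 3.7]
finger_gap: 23.6
finger_force: 35.0
```

```bash
python3 st.py
```

```text
16.2 [526.04688841  38.14615032 124.31815417] 0.2142246645523005 F [-0.56  0.58  4.18] M [0.235 0.202 0.207]
green 1490 z [47.9 69.3 72.3] ymin [31.93 32.48 33.38]
```

The torque rose steeply (0.05 → 0.21 N m) while the cradle stopped moving, so it is home. I back off within the blade's play and lift out.

Request:
jog_arm --plan '[0,0,0,0,0,2,-0.0001,0.0001,0,0,0,4,-0.0001,0.0002,0,0,0,6,-0.0001,0.0002,0,0,0,7,-0.0001,0.0002,0,0,0,7,-0.0001,0.0002,0,0,0,7]'

```text
clock: 16.8
eef_pos: [526.0, 38.3, 124.3]
eef_rot: [-3.142, -0.0, 0.335]
wrist_force: [0.3, 0.5, 4.5]
finger_gap: 23.6
finger_force: 35.0
```

```bash
python3 st.py
```

```text
16.9 [526.0116789   38.34238483 124.33802952] 0.3357084234728178 F [0.13 1.12 4.45] M [0.267 0.009 0.061]
green 1450 z [47.9 69.6 72.3] ymin [32.23 32.92 33.59]
```

Request:
jog_arm --plan '[-0.0001,0.0001,0,0,0,2,-0.0002,0.0002,0,0,0,4,-0.0002,0.0003,0,0,0,6,-0.0002,0.0003,0,0,0,6,-0.0002,0.0003,0,0,0,6]'

```text
clock: 17.4
eef_pos: [525.8, 38.5, 124.3]
eef_rot: [3.141, 0.0, 0.44]
wrist_force: [0.1, 0.3, 3.7]
finger_gap: 23.6
finger_force: 35.0
```

```bash
python3 st.py
```

```text
17.5 [525.79323972  38.5206172  124.32886451] 0.4399629542868464 F [ 0.12 -0.24  3.97] M [-0.057 -0.029  0.002]
green 1419 z [48.  69.7 72.3] ymin [32.7  33.18 33.79]
```

Torque is zero, so the blade is free in the slot. I lift straight up and move aside for a clear look at the gap.

Request:
jog_arm --plan '[0,0,0.002,0,0,0,0,0,0.004,0,0,0,0,0,0.007,0,0,0,0,0,0.012,0,0,0,0,0,0.022,0,0,0,0,0,0.04,0,0,0,0,0,0.06,0,0,10,0,0,0.08,0,0,25,0,0,0.1,0,0,45,0,0,0.1,0,0,64,0,0,0.1,0,0,72.4,0,0,0.1,0,0,72.4,0,0,0.1,0,0,72.4,0,0,0.1,0,0,72.4,0,0,0.1,0,0,72.4]'

```text
clock: 19.0
eef_pos: [525.8, 38.6, 225.1]
eef_rot: [3.141, 0.0, 1.71]
wrist_force: [1.0, -0.7, -0.6]
finger_gap: 23.6
finger_force: 35.0
```

```bash
python3 st.py
python3 - <<'E'
from cam import *
slot()
c,p,d=snap('wrist'); x,y=px(c,[520,72,54]).astype(int); print(x,y)
cv2.imwrite('pics/c4.png',cv2.resize(p[max(0,y-50):y+60,x-65:x+65],None,fx=5,fy=5,interpolation=cv2.INTER_CUBIC)[:,:,::-1])
E
```

```text
19.1 [525.7808217   38.60509023 225.03862072] 1.7054175030500889 F [ 0.34  0.26 -0.71] M [-0.047 -0.088 -0.006]
green 674 z [48.4 70.6 74.5] ymin [33.01 33.2  34.13]
tcp [525.7808217   38.60509023 225.03862072] [3.14108796e+00 8.59040838e-05 1.70541750e+00]
px 317 177
disc (524.569580078125, 38.191368103027344) 22.18731689453125 ell ((524.508544921875, 38.15541458129883), (43.59067153930664, 44.26662063598633), 171.08811950683594)
slot 37 ((524.2122192382812, 38.212425231933594), (2.5196895599365234, 15.778191566467285), 33.467533111572266) centroid [524.1696727   38.18220901] ang -0.98668087
316 146
```

View pics/c4.png

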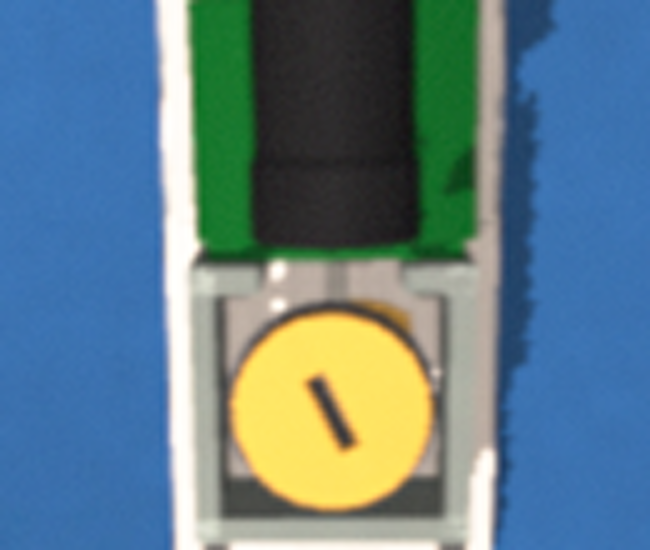

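I see the slot now at about -0.98 rad (313,378 to 348,448), and a dark band (y≈252–266) remains between the green face and the housing. I'll measure the band against the starting picture before believing it is home.

Run:
```python
from h import *
s=manip.read_state(); print(s['eef_pos'])
c,p,d=snap('wrist'); W=cloud(c,d)
yaw=.138; ax=np.array([524.5,38.2]); ex=np.array([np.cos(yaw),np.sin(yaw)]); ey=np.array([-np.sin(yaw),np.cos(yaw)])
def prof(p,f):
  for X in (-25,-20,20,25):
    row=[]
    for Y in np.arange(26,44,1.):
        P=np.r_[ax+ex*X+ey*Y,54]; u,v=f(P); q=cv2.getRectSubPix(p,(3,1),(float(u),float(v))).mean((0,1)); row.append('%d/%d/%d'%tuple(q))
    print(X,*row)
print('Y 26..43'); prof(p,lambda P:px(c,P))
# initial crop: 4x, pose TCP (524.58,37.62,222.17): crop origin (218,102)
o=c['origin']-s['eef_pos']; c2=dict(c); c2['origin']=np.array([524.6,37.7,222.3])+o
im=cv2.imread('pics/c1.png')[:,:,::-1].copy()
print('initial'); prof(im,lambda P:(px(c2,P)-[218,102])*4+1.5)
```

```text
[525.79659604  38.61393488 224.82622525]
Y 26..43
-25 156/157/147 179/181/169 185/185/173 184/185/172 181/182/170 169/170/159 131/134/123 75/90/74 32/73/40 22/84/36 26/106/44 31/119/48 30/122/48 25/121/46 23/120/45 23/120/45 23/120/46 21/119/45
-20 169/166/155 173/174/163 175/177/165 175/177/165 172/175/163 160/162/151 123/127/117 69/85/68 29/73/38 18/82/33 22/103/40 24/119/45 24/122/46 24/119/45 24/119/46 25/119/46 25/118/44 25/119/46
20 152/150/141 164/166/155 172/174/163 174/176/165 169/171/160 151/152/143 114/117/108 70/86/69 34/79/40 17/76/31 16/81/33 20/92/35 23/89/35 21/82/33 19/77/32 19/75/31 18/70/29 17/65/28
25 149/149/140 167/167/157 174/175/164 176/177/166 174/175/165 160/161/151 125/127/118 75/89/73 31/75/39 17/79/32 21/92/37 23/101/39 20/107/40 19/108/39 20/109/39 19/108/40 19/109/39 20/109/40
initial
-25 138/139/132 166/168/157 180/181/170 181/183/169 180/183/169 179/182/170 149/152/140 92/94/88 68/70/67 70/70/67 71/73/68 77/93/72 50/114/58 29/123/48 22/122/43 25/124/46 22/126/46 24/123/46
-20 184/177/166 176/176/166 174/176/166 174/176/164 177/179/167 172/174/162 139/141/131 89/91/85 67/69/65 56/55/53 34/38/32 28/68/33 28/110/45 31/126/51 28/121/49 26/112/45 23/111/43 20/112/42
20 180/176/165 173/175/164 172/174/164 175/177/166 175/177/166 168/170/160 125/126/119 80/81/76 62/62/59 48/47/46 31/41/31 25/78/34 26/118/48 25/122/47 29/121/48 25/113/44 21/102/39 19/99/39
25 144/145/136 170/169/159 178/179/167 176/177/165 177/177/166 168/170/160 123/126/117 81/83/77 66/66/64 54/53/53 40/51/39 31/82/39 26/118/45 27/124/46 26/117/46 21/105/39 22/107/40 19/109/40
```

There is no neutral dark gap any more: the housing edge at Y≈32 goes straight into (shaded) green at Y≈33, where it began at ≈37. The face is therefore flush, and I return the driver to the stand.

Request:
jog_arm --plan '[-0.0069,-0.0433,0,0,0,-3.1,-0.0138,-0.0867,0,0,0,-6.2,-0.0207,-0.13,0,0,0,-9.4,-0.0277,-0.1733,0,0,0,-12.5,-0.0346,-0.2167,0,0,0,-15.6,-0.0415,-0.26,0,0,0,-18.7,-0.047,-0.297,0,0,0,-21.4,-0.0499,-0.3142,0,0,0,-22.65,-0.0499,-0.3142,0,0,0,-22.65,-0.0499,-0.3142,0,0,0,-22.65,-0.0499,-0.3142,0,0,0,-22.65,-0.0499,-0.3142,0,0,0,-22.65]'

```text
clock: 20.45
eef_pos: [476.3, -274.4, 224.5]
eef_rot: [3.141, -0.0, 1.311]
wrist_force: [0.2, -0.1, -1.4]
finger_gap: 23.8
finger_force: 35.0
```

Run:
```python
from h import *
s=manip.read_state(); print(s['eef_pos'],s['eef_rot'])
c,p,d=snap('side'); t=s['eef_pos']
h=hsv(p); m=((h[...,0]>5)&(h[...,0]<24)&(h[...,1]>150)); a=px(c,t+[0,0,20]); u=np.arange(640)[None]; v=np.arange(400)[:,None]; m&=(abs(u-a[0])<30)&(abs(v-a[1])<40)
vv,uu=np.nonzero(m); print(uu.mean(),vv.mean(),cv2.minAreaRect(np.c_[uu,vv].astype(np.float32)), 'axis px',px(c,t+[0,0,44]),px(c,t+[0,0,-72]))
```

```text
[ 476.28432231 -274.44694522  224.52620737] [ 3.14138030e+00 -2.89425432e-05  1.31099287e+00]
276.683440073193 197.6779505946935 ((276.7561950683594, 192.24212646484375), (65.43122100830078, 22.226743698120117), 83.48019409179688) axis px [275.07584854 182.4022752 ] [283.00204987 248.91750388]
```

Request:
jog_arm --plan '[-0.0004,-0.0011,-0.02,0,0,0,-0.0004,-0.0011,-0.045,0,0,0,-0.0004,-0.0011,-0.065,0,0,0,-0.0004,-0.0011,-0.078,0,0,0,-0.0004,-0.0011,-0.084,0,0,0,-0.0004,-0.0011,-0.088,0,0,0,-0.0004,-0.0011,-0.092,0,0,0,-0.0004,-0.0011,-0.092,0,0,0]'

```text
clock: 21.3
eef_pos: [475.6, -276.7, 132.4]
eef_rot: [3.141, 0.0, 1.309]
wrist_force: [-0.0, 0.1, -1.5]
finger_gap: 23.8
finger_force: 35.0
```

Request:
jog_arm --plan '[0.0002,0.001,-0.002,0,0,0,0.0002,0.001,-0.008,0,0,0,0.0002,0.001,-0.014,0,0,0,0.0002,0.001,-0.02,0,0,0,0.0002,0.001,-0.026,0,0,0,0.0002,0.001,-0.032,0,0,0,0.0002,0.001,-0.038,0,0,0,0.0002,0.001,-0.043,0,0,0,0.0002,0.001,-0.046,0,0,0,0.0002,0.001,-0.048,0,0,0,0.0002,0.001,-0.048,0,0,0]'

```text
clock: 22.4
eef_pos: [475.6, -275.7, 84.2]
eef_rot: [-3.141, -0.0, 1.309]
wrist_force: [0.8, 0.4, -1.0]
finger_gap: 23.6
finger_force: 35.0
```

Request:
jog_arm --plan '[0,0,-0.0007,0,0,0,0,0,-0.0014,0,0,0,0,0,-0.0019,0,0,0,0,0,-0.0019,0,0,0,0,0,-0.0019,0,0,0]'

```text
clock: 22.9
eef_pos: [475.7, -275.7, 82.5]
eef_rot: [3.142, 0.0, 1.309]
wrist_force: [0.2, -0.5, -0.7]
finger_gap: 23.9
finger_force: 35.0
```

Request:
jog_arm --plan '[0,0,-0.0004,0,0,0,0,0,-0.0006,0,0,0,0,0,-0.0006,0,0,0,0,0,-0.0006,0,0,0]'

```text
clock: 23.3
eef_pos: [475.7, -275.7, 82.4]
eef_rot: [3.141, 0.0, 1.309]
wrist_force: [-2.1, 1.3, 7.5]
finger_gap: 23.9
finger_force: 35.0
```

Request:
jog_arm --plan '[0,0,0,0,0,0,0,0,0,0,0,0,0,0,0,0,0,0,0,0,0,0,0,0,0,0,0,0,0,0,0,0,0,0,0,0,0,0,0,0,0,0,0,0,0,0,0,0]' --claw 0.06

```text
clock: 24.1
eef_pos: [475.7, -275.7, 81.8]
eef_rot: [3.142, -0.0, 1.309]
wrist_force: [1.1, -0.2, -0.8]
finger_gap: 60.2
finger_force: 0.0
```

Request:
jog_arm --plan '[0,0,0.005,0,0,0,0,0,0.015,0,0,0,0,0,0.035,0,0,0,0,0,0.065,0,0,0,0,0,0.1,0,0,0,0,0,0.123,0,0,0,0,0,0.123,0,0,0,0,0,0.123,0,0,0]'

```text
clock: 24.9
eef_pos: [475.6, -275.7, 205.2]
eef_rot: [3.141, 0.0, 1.309]
wrist_force: [0.1, -0.4, 0.1]
finger_gap: 59.9
finger_force: 0.0
```

Run:
```python
from h import *
s=manip.read_state(); print(s['eef_pos'],s['finger_gap'],s['wrist_force'])
for n in ('wrist','top'):
    c,p,d=snap(n,'fin_%s.png'%n); W=cloud(c,d);h=hsv(p); a=px(c,[475.5,-276,127]); u=np.arange(640)[None]; v=np.arange(400)[:,None]
    m=(h[...,0]>5)&(h[...,0]<24)&(h[...,1]>140)&(abs(u-a[0])<60)&(abs(v-a[1])<60); t=m&(abs(W[...,2]-127)<5); print(n,t.sum(),rect(W[t]) if t.sum() else 0,np.percentile(W[m][:,2],[50,90]) if m.any() else 0)
    if n=='top':
        ey=np.array([-.138,.99]); ex=np.array([.99,.138])
        for X in(-25,-22,22,25):
            print(X,*['%d/%d/%d'%tuple(cv2.getRectSubPix(p,(1,1),tuple(map(float,px(c,np.r_[np.array([524.6,39.])+ex*X+ey*Y,52]))))[0,0]) for Y in np.arange(26,42,1.5)])
```

```text
[ 475.62418388 -275.65649627  205.18087784] 59.89859251727278 [ 0.06327712 -0.35299539  0.14026922]
wrist 705 ((476.2309875488281, -277.17364501953125), (23.91057014465332, 23.36156463623047), 75.83016204833984) [126.84551473 128.1814242 ]
top 0 0 0
-25 117/117/107 124/124/113 128/129/117 121/128/112 107/124/100 86/116/83 64/107/66 49/99/55 39/92/47 35/86/43 34/83/41
-22 108/108/98 118/119/108 124/127/113 119/127/110 103/122/97 82/113/80 57/104/62 41/95/50 30/87/42 24/79/37 23/78/35
22 153/152/137 162/161/145 161/162/145 143/150/130 118/136/109 87/120/84 60/108/65 48/101/57 44/96/55 45/90/56 38/81/48
25 143/142/128 143/142/128 138/139/124 124/131/113 104/122/97 82/113/80 63/107/66 59/104/64 58/102/65 60/99/67 52/91/58
```

The driver is seated upright with its handle top at z≈127, the gripper is clear, and the top view shows the housing running straight into green. I'm handing in.

```bash
python3 -c "
from cell import manip
print(manip.sign_off())"
```

```text
the job is handed in; nothing more can be done
None
```

The job is handed in: the cam was turned clockwise until the torque rose steeply to 0.21 N m and the cradle stopped, its face flush with the housing to within about 0.5 mm by the camera, and the screwdriver is back upright and fully down in its stand, released, after about 25 s.

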